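Strip the board-clamp rail on the rework bench

TASK

On the rework bench, one of the two clamp rails carries an orange stop collar near its bar's free end and a brass spacer behind it. Slide the orange collar off the end of the bar and stand it upright in the yellow tray, then slide off the spacer that was behind it and stand it upright in the tray beside the collar. Leave the blue collar on the other rail where it is.

Things in the scene. Friction and masses are not known exactly. Their poses are not given: they have to be found in the camera images.
- collar_center (a point): Centre of the orange stop collar, 70 g: block 26 (x) x 40 (y) x 50 mm (z), flat sides, 24 mm square bore along x, knob 14 wide, 8 tall on top. Hangs loose, centre 5 mm below the axis of a level fixed 14 mm square bar (axis 100 mm above the table): 5 mm play each side, 10 below. x runs along the bar; its free end is 25 to 45 mm from this centre towards -x, so a 70 mm pull along -x clears it. Upright: z up.
- spacer_center (a point): Centre of the brass spacer, 150 g, 40 to 80 mm behind the orange collar on the same bar: block, bore, hang and axes as the collar, no knob. The bar's free end is 85 to 105 mm towards -x, so a 130 mm pull along -x clears it once the collar is off. A post 50 mm wide, 117 high holds the bar 48 to 68 mm towards +x; a base plate 90 wide, 12 high lies below the bar. Upright: z up.
- blue_collar_center (a point): Centre of the blue collar, the same shape and size as the orange one, on the other, identical rail, with an identical spacer behind it. To be left where it is. Axes as for the orange collar.
- tray: Fixed shallow yellow tray, 140 mm (its x) by 160 mm (its y) outside, 20 mm high, walls and floor 5 mm thick; the origin is the centre of its underside on the work surface, z up. Both blocks stand on its floor side by side, for instance 33 mm to either side of its centre along its x.
Things that resemble listed ones, but are neither listed nor needed, are in the scene too. Of the things like the part that bears collar_center, leave any that is pink; of the rest the smaller one is meant.

How it is judged:
By the outcome, as a careful person would: the job done as asked, in the order asked, and still so for the second after the job is handed in, with the robot touching nothing.
It also fails if it takes over 64 s, if anything falls off the work surface, if the arm or the gripper's body presses on something with over 40 N, if the wrist force passes 120 N, or if a joint passes its speed limit or range.

ROBOT

A 6-joint arm with a two-finger parallel gripper is mounted at the origin on the work surface. World frame = base frame: x ahead of the robot, y to its left, z up, the work surface at z = 0. Lengths are in mm, angles in rad, forces in N, time in s.
With the tool pointing down it reaches from about 300 to 950 mm from the base axis. Payload 3.1 kg.
Tool frame: the origin (TCP) lies at the very end of the fingers, on their centre line; the grasp point (between the pads) lies 19 mm behind it; z points along the fingers, y is the line along which they close (so a half turn about z gives the same grasp; the last joint's range is limited). The gripper opens to 85 mm and grips with 20 to 120 N. Pads are 22 mm wide; open, the fingers measure 114 mm over their backs; the gripper's body (76 mm by 85 mm) begins 54 mm behind the grasp point. The pads swing forward as they close: fully open they stand 13 mm farther back than shut.
Start: joints at [1.042, 0.308, 1.634, -0, 1.2, -0.07], TCP at [276.821, 560.359, 231.272] pointing down, gripper open.
Joint ranges: [-3.06, 3.06], [-0.79, 1.96], [0.05, 2.63], [-1.19, 4.34], [0.05, 2.64], [-2.94, 2.94]. Speed limits (rad/s): [2.79, 2.79, 3.14, 3.14, 3.14, 3.14].

INTERFACE

Orientations are given as [roll, pitch, yaw] about the fixed x, y, z axes, in that order (R = Rz(yaw) Ry(pitch) Rx(roll)).
In Python, from rig import * gives the robot as it stands. The module is installed in compiled form; this text tells all that it offers.
- The arm moves only by the tool apply_moves, never from a script. Its argument "steps" is one flat list of numbers, 5 for each row, row after row: the shift along the world's x, y, z in units of 30 mm (1.0 is 30 mm), then the turn about the world's z in units of 10 degrees (1.0 is 10 degrees), then the gripper's target within -1 to 1 (shut at 1, half-way at 0, fully open at -1). A call has 1 to 20 rows; each row shifts and turns the commanded pose from where the row before left it; what a row does not reach is not made up. A row lasts 1/8 s, in which the tool goes at most 62.5 mm and 10.7 degrees, less where a joint would pass 70% of its speed; a pose out of reach is approached as far as the arm can. A call is refused whole if a number of a shift passes 1 or a number of a turn 1, either way. A call with a gripper value outside its range is refused whole. The fingers move at their own pace and stop on an object; "squeeze" is the grip in N (left out, the last holds). Time passes only in rows, so rows that do not move let the fingers close. It gives the time, the measured TCP pose, the force, the opening and the grip force at its end, in the units of the state.
- observe(): the state, without advancing time (a new reading comes with each control period).
- camera(name): name is "scene" or "top" or "wrist"; returns a dict with "image" (384x512x3 uint8, red, green, blue), "mtx" (3x3 intrinsics, pixels), "dist" ([k1, k2, p1, p2, k3] as OpenCV has them; the pictures are not rectified), "cam_to_world" (4x4, takes a point from camera to world coordinates). Camera axes: x right, y down, z forward; pixel columns grow to the right and rows downward; lengths in mm; the calibration is good to about 2 mm. A picture is of the moment at which its call begins. There is no depth.
- sign_off(): hands the job in; it is judged then, once.
Trained networks look in a picture, given as the dict that the camera call returned (one of the last four; its "shot" number tells which), for a name from the list of things; names that differ only in an ending like _2 or _b are one class to them, and where a whole thing is asked for, a point or a joint stands for the part that bears it (a point fixed in the world has none). Each returns a list of dicts, best first, with "conf" (0 to 1); they miss things now and then, are a little off and sometimes report something else, mostly with a low value. They report only what shows in the picture. A call takes as long as a camera call. They do not tell look-alikes from the thing itself.
- look_for(picture, name): "box" ([centre column, centre row, width, height] in pixels, round what is visible of it).
The state is a dict: "time": time; "joint_positions": joint angles; "joint_vel": joint speeds; "joint_efforts": joint torques, N m; "tool_pos": TCP position; "tcp_rot": TCP orientation; "wrist_force": force on the tool from outside, world axes, zero at the start; "ft_torque": the same for the moment, N m; "finger_gap": finger opening in mm; "grip_force": force on a finger pad.
Only numpy, scipy, OpenCV 4.12 (cv2) and the standard library are available. Lean on these libraries where they do the work, as an engineer would, in place of code of your own. Each camera call takes 0.05 s, during which the arm holds its last target. There are 200 camera calls.

## Working session

There is one attempt and no reset: what is moved stays moved. The work goes in short steps, Python scripts to look and compute and a tool call to move; the robot and the scene stay as the last step left them, time stands still between calls to the robot, and variables do not carry over. Pictures are saved under pics/ and viewed, at most 10 in all, crops included, and the job is handed in when it is done.

Besides the shell and the picture viewer there is one more tool, called after ">>>" as name(argument=value, ...) on one line, values as JSON. apply_moves: Moves the arm, as the interface text tells. Its arguments: {"type":"object","properties":{"steps":{"type":"array","items":{"type":"number"}},"squeeze":{"type":"number"}},"required":["steps"]}

```bash
mkdir -p pics
cat > h.py <<'E'
from rig import *
import numpy as np, cv2
def ray(p,uv):
    n=cv2.undistortPoints(np.array([[uv]],float),p["mtx"],np.array(p["dist"]))[0,0]
    T=np.array(p["cam_to_world"]); d=T[:3,:3]@np.array([n[0],n[1],1]); return T[:3,3],d
def at(p,uv,z):
    o,d=ray(p,uv); return o+d*(z-o[2])/d[2]
def proj(p,X):
    T=np.linalg.inv(np.array(p["cam_to_world"])); X=np.atleast_2d(np.array(X,float))
    return cv2.projectPoints(X@T[:3,:3].T+T[:3,3],np.zeros(3),np.zeros(3),np.array(p["mtx"]),np.array(p["dist"]))[0][:,0]
def save(p,n): cv2.imwrite("pics/"+n,p["image"][:,:,::-1])
E
python3 - <<'E'
from h import *
ims=[]
for c in("scene","top"):
    p=camera(c); ims.append(p["image"]); p["mtx"]=np.array(p["mtx"])
    print(c,np.round(p["cam_to_world"],2).tolist(),p["mtx"].tolist())
    for n in("collar_center","spacer_center","blue_collar_center","tray"):
        for r in look_for(p,n)[:5]:
            b=r["box"]; print(n,round(r["conf"],2),np.round(b),np.round(at(p,b[:2],20 if n=="tray" else 110)))
im=np.vstack(ims); cv2.imwrite("pics/a.png",cv2.resize(im,None,fx=.78,fy=.78)[:,:,::-1])
E
```

```text
scene [[-0.76, 0.47, -0.45, 833.18], [0.65, 0.56, -0.51, 382.3], [0.01, -0.68, -0.73, 630.4], [0.0, 0.0, 0.0, 1.0]] [[386.8697273354388, 0.0, 256.3782815952819], [0.0, 386.8697273354388, 187.93257663438234], [0.0, 0.0, 1.0]]
collar_center 0.96 [297. 252.  28.  50.] [557. 167. 110.]
collar_center 0.88 [300. 178.  16.  32.] [438.  54. 110.]
collar_center 0.7 [244. 184.  21.  32.] [529.  -2. 110.]
spacer_center 0.84 [217. 208.  27.  35.] [600.  11. 110.]
blue_collar_center 0.59 [340. 311.  35.  45.] [579. 277. 110.]
blue_collar_center 0.54 [243. 184.  23.  30.] [529.  -4. 110.]
tray 0.64 [148. 172.  79.  64.] [ 616. -235.   20.]
top [[-0.01, -0.99, 0.14, 367.14], [-1.0, 0.02, 0.03, -11.61], [-0.03, -0.14, -0.99, 950.71], [0.0, 0.0, 0.0, 1.0]] [[363.3142408479483, 0.0, 253.89973782989773], [0.0, 363.3142408479483, 196.1904243059585], [0.0, 0.0, 1.0]]
collar_center 0.94 [206. 186.  29.  24.] [512. 126. 110.]
collar_center 0.76 [260. 183.  24.  18.] [518.  -2. 110.]
collar_center 0.72 [259. 245.  17.  11.] [373.   4. 110.]
spacer_center 0.48 [258. 153.  20.  20.] [588.   1. 110.]
blue_collar_center 0.73 [148. 164.  23.  10.] [569. 263. 110.]
tray 0.77 [356. 154.  74.  64.] [ 603. -252.   20.]
```

View pics/a.png

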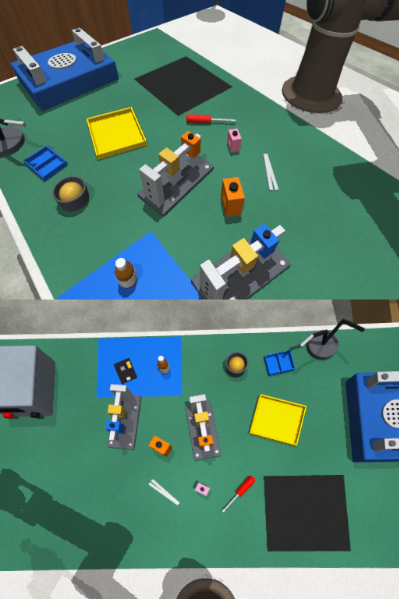

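The first view shows two rails, and these could be taken for the target, in top-view full pixels:
- Orange collar on a rail at (260,183).
- Larger loose orange block at (206,186).
- Pink block at (259,245).
- Blue collar at (148,164).

I choose the rail one at (260,183) and check it with a crop.

Run:
```python
from h import *
p=camera("top"); q=camera("scene")
a=cv2.resize(p["image"][105:225,225:315],None,fx=4.9,fy=4.9,interpolation=cv2.INTER_CUBIC)
b=cv2.resize(q["image"][140:290,170:275],None,fx=3.9,fy=3.9,interpolation=cv2.INTER_CUBIC)
h=min(a.shape[0],b.shape[0]); im=np.hstack([a[:h,:390],b[:h,:410]]); cv2.imwrite("pics/b.png",im[:,:,::-1]); print(a.shape,b.shape)
# orange/brass masks, yaw from tray
hsv=cv2.cvtColor(p["image"],cv2.COLOR_RGB2HSV)
m=cv2.inRange(hsv,(24,150,120),(34,255,255)); m[:,:300]=0
c=max(cv2.findContours(m,0,2)[0],key=cv2.contourArea); r=cv2.minAreaRect(c); print(r)
W=np.array([at(p,u,20)[:2] for u in cv2.boxPoints(r)]); print(W.round(),W.mean(0))
```

```text
(588, 441, 3) (585, 410, 3)
((356.2664794921875, 154.20632934570312), (63.123958587646484, 53.908931732177734), 14.32271957397461)
[[ 557. -154.]
 [ 697. -195.]
 [ 650. -351.]
 [ 513. -308.]] [ 604.44943895 -251.96533171]
```

View pics/b.png

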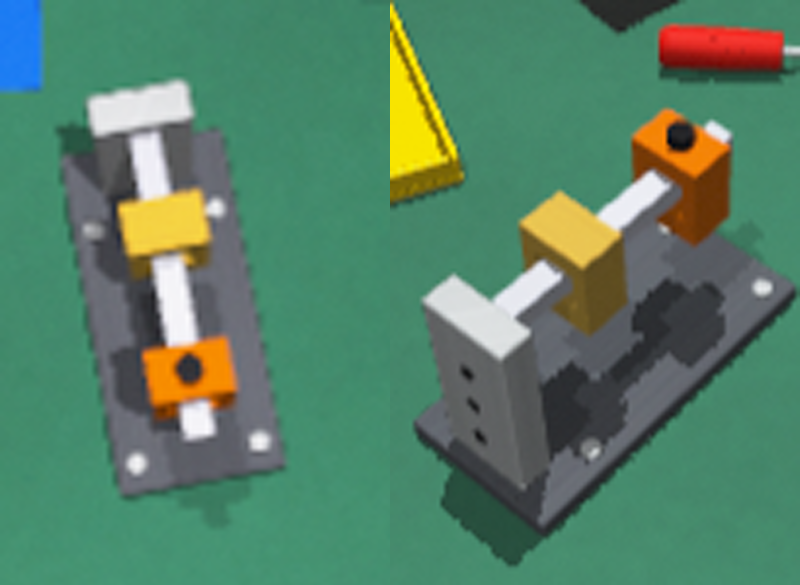

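The crop confirms it. The orange collar with the black knob sits near the free end at crop (189,375), the brass spacer is behind it at (164,220), and the post is at the far end. Next, the exact geometry.

Run:
```python
from h import *
p=camera("top")
f=lambda u,v,z:at(p,(225+u/4.9,105+v/4.9),z)[:2]
P=f(146,138,107); F=f(197,402,107); print("bar",P,F,"yaw",np.arctan2(*(P-F)[::-1]))
print("corners collar",f(190,371,120),"knobtop",f(189,366,128),"spacer top",f(164,220,120))
q=camera("scene"); g=lambda u,v,z:at(q,(170+(u-390)/3.9,140+v/3.9),z)[:2]
print("scene: knobtop",g(681,132,128),"spacer",g(573,228,120),"bar start/end",g(497,303,107),g(717,127,107))
s=observe();print(s["tool_pos"],s["tcp_rot"],s["wrist_force"])
```

```text
bar [639.20014477   8.61448161] [507.53481564 -13.86664859] yaw 0.16911365195449868
corners collar [520.3222381  -10.80377917] knobtop [521.2410143  -10.38692202] spacer top [5.94137955e+02 2.89246912e-01]
scene: knobtop [521.27041082  -8.4376181 ] spacer [591.9788763    1.30436184] bar start/end [637.64746133   5.48474965] [492.49086225 -16.13097006]
[276.82135154 560.36076318 231.29303693] [3.14157944e+00 8.21766228e-06 2.68277712e+00] [ 0.70332247  0.34703552 -0.10183858]
```

>>> apply_moves(steps=[0.4, -0.95, -0.05, 0.175, -1, 0.4, -0.95, -0.05, 0.175, -1, 0.4, -0.95, -0.05, 0.175, -1, 0.4, -0.95, -0.05, 0.175, -1, 0.4, -0.95, -0.05, 0.175, -1, 0.4, -0.95, -0.05, 0.175, -1, 0.4, -0.95, -0.05, 0.175, -1, 0.4, -0.95, -0.05, 0.175, -1, 0.4, -0.95, -0.05, 0.175, -1, 0.4, -0.95, -0.05, 0.175, -1, 0.4, -0.95, -0.05, 0.175, -1, 0.4, -0.95, -0.05, 0.175, -1, 0.4, -0.95, -0.05, 0.175, -1, 0.4, -0.95, -0.05, 0.175, -1, 0.4, -0.95, -0.05, 0.175, -1, 0.4, -0.95, -0.05, 0.175, -1, 0.4, -0.95, -0.05, 0.175, -1, 0.4, -0.95, -0.05, 0.175, -1, 0.4, -0.95, -0.05, 0.175, -1, 0.4, -0.95, -0.05, 0.175, -1])

```text
time: 3.2
tool_pos: [517.3, -10.6, 201.4]
tcp_rot: [-3.142, 0.0, -2.989]
wrist_force: [0.8, -0.2, -0.7]
finger_gap: 85.4
grip_force: 0.0
```

Run:
```python
from h import *
p=camera("wrist"); s=observe(); print(s["tool_pos"],s["tcp_rot"][2],s["joint_positions"],s["time"])
for n in("collar_center","spacer_center"):
    for r in look_for(p,n)[:2]: print(n,r["conf"],r["box"])
im=p["image"].copy()
# overlay predicted bar axis
d=np.array([np.cos(.15),np.sin(.15)])
for t in(-25,0,75): 
    u=proj(p,[*(np.array([521,-9.5])+t*d),107])[0]; cv2.circle(im,(int(u[0]),int(u[1])),2,(0,0,255),-1)
cv2.imwrite("pics/w.png",cv2.resize(im,(768,576))[:,:,::-1])
```

```text
[518.94398039 -13.8334804  201.57241029] -2.9890812171609857 [-0.10871601  0.13485451  1.91032028 -0.00335446  1.09339073 -1.83048304] 3.25
collar_center 0.89 [258.1, 187.6, 52.8, 54.1]
collar_center 0.84 [414.4, 195.7, 94.5, 89.2]
spacer_center 0.92 [259.9, 271.6, 52.0, 54.5]
```

View pics/w.png

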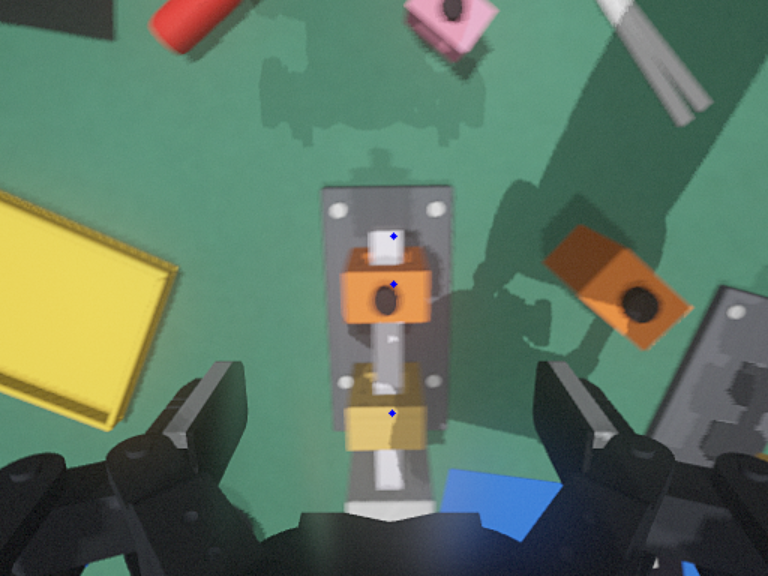

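The wrist view shows the bar nearly vertical in the picture: free end at (386,246), knob at (386,300), spacer top at (386,428), all on the enlarged picture. The loose block and the pink one are off to the sides. I'll refine the positions from this view.

Run:
```python
from h import *
s=observe(); print(s["tool_pos"],s["joint_vel"])
p=camera("wrist"); s=observe(); print(s["tool_pos"])
hsv=cv2.cvtColor(p["image"],cv2.COLOR_RGB2HSV)
f=lambda u,v,z:at(p,(u/1.5,v/1.5),z)[:2].round(1)
F=f(386.5,232,107);M=f(388,345,107);N=f(389,485,107)
print("bar",F,M,N,"yaw",np.arctan2(*(N-F)[::-1]))
print("collar top",f(387,297,120),f(343,297,120),f(431,297,120),"front/back",f(387,271,120),f(387,323,120))
print("knob",f(386,300,128))
print("spacer top",f(386,428,120),f(346,428,120),f(426,428,120))
```

```text
[517.23416973 -10.59036672 201.39491405] [ 0.03276535 -0.01270215  0.02080396  0.01495717  0.00981315  0.01137679]
[516.7008806   -9.73808914 201.24487716]
bar [494.3 -16.8] [554.3  -7.1] [642.    6.6] yaw 0.15712334399541222
collar top [523.2 -12.2] [526.4 -33.2] [520.    8.9] front/back [510.2 -14.1] [536.6 -10.2]
knob [521.9 -12.8]
spacer top [595.7  -1.9] [598.8 -22.7] [592.5  18.9]
```

>>> apply_moves(steps=[0.17, -0.05, 0, 0, -0.6, 0, 0, -0.8, 0, -0.6, 0, 0, -0.8, 0, -0.6, 0, 0, -0.8, 0, -0.6, 0, 0, -0.8, 0, -0.6, 0, 0, -0.8, 0, -0.4, 0, 0, 0, 0, -0.2, 0, 0, 0, 0, 1, 0, 0, 0, 0, 1, 0, 0, 0, 0, 1, 0, 0, 0, 0, 1, 0, 0, 0, 0, 1, 0, 0, 0, 0, 1], squeeze=40)

```text
time: 5.03
tool_pos: [522.1, -11.2, 81.6]
tcp_rot: [-3.141, 0.0, -2.99]
wrist_force: [-1.3, 0.0, 1.4]
finger_gap: 39.6
grip_force: 41.8
```

>>> apply_moves(steps=[0, 0, 0.09, 0, 1, 0, 0, 0.08, 0, 1, 0, 0, 0, 0, 1, -0.33, -0.05, 0, 0, 1, -0.33, -0.05, 0, 0, 1, 0, 0, 0, 0, 1])

```text
time: 5.78
tool_pos: [500.4, -14.1, 85.9]
tcp_rot: [3.141, -0.002, -2.99]
wrist_force: [0.4, 0.4, -1.7]
finger_gap: 39.6
grip_force: 41.8
```

>>> apply_moves(steps=[-0.4, -0.062, 0, 0, 1, -0.4, -0.062, 0, 0, 1, -0.4, -0.062, 0, 0, 1, -0.4, -0.062, 0, 0, 1, -0.4, -0.062, 0, 0, 1, -0.4, -0.062, 0, 0, 1, 0, 0, 0, 0, 1, 0, 0, 0.6, 0, 1, 0, 0, 0.9, 0, 1, 0, 0, 0.9, 0, 1, 0, 0, 0.9, 0, 1, 0, 0, 0, 0, 1])

```text
time: 7.28
tool_pos: [432.7, -25.7, 187.7]
tcp_rot: [-3.14, 0.006, -2.989]
wrist_force: [0.3, -0.1, -0.9]
finger_gap: 39.6
grip_force: 41.7
```

Run:
```python
from h import *
p=camera("scene"); s=observe(); print(s["tool_pos"],s["wrist_force"])
q=camera("top")
for n in("spacer_center","collar_center"):
  for r in look_for(q,n)[:3]: print(n,r["conf"],r["box"],at(q,r["box"][:2],120)[:2])
cv2.imwrite("pics/c.png",np.hstack([cv2.resize(p["image"][80:300,120:340],(390,390)),cv2.resize(q["image"][105:325,200:420],(390,390))])[:,:,::-1])
```

```text
[431.22563612 -25.44301387 186.0796217 ] [ 0.61818453 -0.0238871  -0.25145484]
spacer_center 0.63 [258.6, 154.1, 19.1, 16.6] [5.84000916e+02 1.51375814e-01]
collar_center 0.97 [204.8, 186.2, 30.2, 20.5] [510.18184758 126.66419466]
```

View pics/c.png

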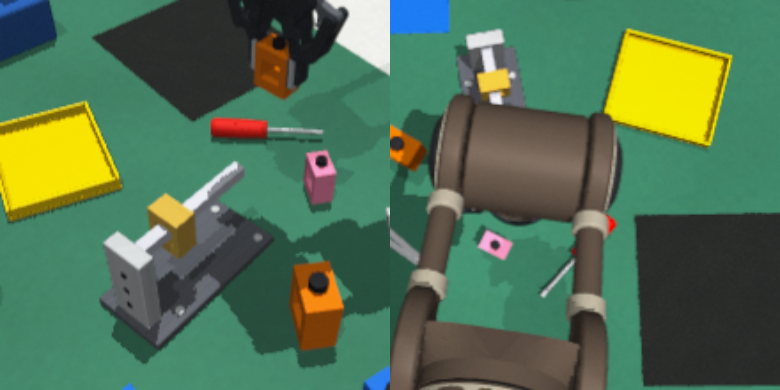

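The collar is off the bar, held upright at left-half (277,65). The spacer is still on the bar at (172,225), and the tray is clear.

>>> apply_moves(steps=[0.59, -0.91, 0, -0.3125, 1, 0.59, -0.91, 0, -0.3125, 1, 0.59, -0.91, 0, -0.3125, 1, 0.59, -0.91, 0, -0.3125, 1, 0.59, -0.91, 0, -0.3125, 1, 0.59, -0.91, 0, -0.3125, 1, 0.59, -0.91, 0, -0.3125, 1, 0.59, -0.91, 0, -0.3125, 1, 0, 0, 0, 0, 1, 0, 0, 0, 0, 1])

```text
time: 8.72
tool_pos: [570.5, -242.9, 183.5]
tcp_rot: [3.141, -0.004, 2.857]
wrist_force: [1.1, -0.0, -0.3]
finger_gap: 39.6
grip_force: 41.6
```

Run:
```python
from h import *
p=camera("wrist"); s=observe(); print(s["tool_pos"],s["tcp_rot"],s["finger_gap"])
im=p["image"].copy()
a=-.285; R=np.array([[np.cos(a),-np.sin(a)],[np.sin(a),np.cos(a)]])
for sx in(-70,70):
  for sy in(-80,80):
    u=proj(p,[*(R@[sx,sy]+[604,-252]),20])[0]
    if abs(u).max()<2000: cv2.circle(im,(int(u[0]),int(u[1])),3,(255,0,255),-1)
save(dict(image=im),"d.png")
```

```text
[ 570.51572884 -242.62398172  183.85333382] [ 3.14072781 -0.00322078  2.85789791] 39.7129823004357
```

View pics/d.png

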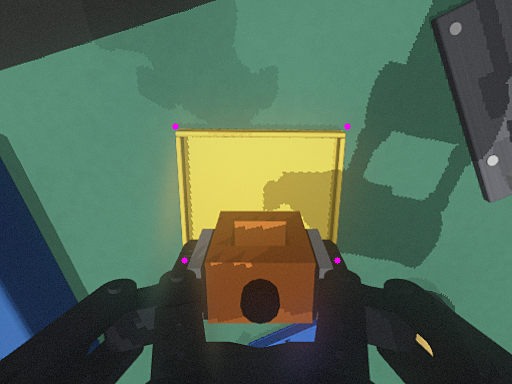

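The magenta tray corners sit on the tray rim, (177,130) to (346,130), to about 3 mm. The collar is upright in the fingers at (260,270). Lowering it now.

>>> apply_moves(steps=[0, 0, -0.9, 0, 1, 0, 0, -0.9, 0, 1, 0, 0, -0.9, 0, 1, 0, 0, -0.9, 0, 1, 0, 0, -0.9, 0, 1, 0, 0, -0.8, 0, 1, 0, 0, -0.15, 0, 1, 0, 0, 0, 0, 1, 0, 0, -0.08, 0, 1, 0, 0, 0, 0, 1])

```text
time: 10.02
tool_pos: [572.4, -244.0, 20.5]
tcp_rot: [-3.141, 0.002, 2.857]
wrist_force: [0.1, 1.0, -0.8]
finger_gap: 39.5
grip_force: 41.7
```

>>> apply_moves(steps=[0, 0, -0.06, 0, 1, 0, 0, -0.05, 0, 1, 0, 0, 0, 0, 1, 0, 0, 0, 0, 1])

```text
time: 10.52
tool_pos: [572.0, -243.9, 16.7]
tcp_rot: [-3.141, 0.0, 2.857]
wrist_force: [-1.2, 0.6, 3.7]
finger_gap: 39.7
grip_force: 42.0
```

>>> apply_moves(steps=[0, 0, -0.01, 0, 0, 0, 0, 0, 0, -0.3, 0, 0, 0, 0, -0.5, 0, 0, 0, 0, -0.5, 0, 0, 0, 0, -0.5, 0, 0, 0.3, 0, -0.5, 0, 0, 0.8, 0, -0.5, 0, 0, 1, 0, -0.5, 0, 0, 1, 0, -0.5, 0, 0, 1, 0, -0.5, 0, 0, 1, 0, -0.5, 0, 0, 0, 0, -0.5])

```text
time: 12.02
tool_pos: [574.2, -244.9, 173.0]
tcp_rot: [-3.14, 0.008, 2.857]
wrist_force: [0.4, 0.4, -0.2]
finger_gap: 64.0
grip_force: 0.0
```

>>> apply_moves(steps=[0.085, 0.9, 0.11, 0.278, -0.5, 0.085, 0.9, 0.11, 0.278, -0.5, 0.085, 0.9, 0.11, 0.278, -0.5, 0.085, 0.9, 0.11, 0.278, -0.5, 0.085, 0.9, 0.11, 0.278, -0.5, 0.085, 0.9, 0.11, 0.278, -0.5, 0.085, 0.9, 0.11, 0.278, -0.5, 0.085, 0.9, 0.11, 0.278, -0.5, 0.085, 0.9, 0.11, 0.278, -0.5, 0, 0, 0, 0, -0.5, 0, 0, 0, 0, -0.5, 0, 0, 0, 0, -0.5])

```text
time: 13.52
tool_pos: [594.2, -1.6, 198.0]
tcp_rot: [-3.141, -0.001, -2.99]
wrist_force: [-0.4, 0.2, 0.1]
finger_gap: 63.9
grip_force: 0.0
```

Run:
```python
from h import *
p=camera("wrist"); s=observe(); print(s["tool_pos"],s["tcp_rot"][2])
for r in look_for(p,"spacer_center")[:2]: print(r["conf"],r["box"])
q=camera("scene"); 
for r in look_for(q,"collar_center")[:4]: print(r["conf"],r["box"],at(q,r["box"][:2],30))
im=np.vstack([cv2.resize(p["image"][100:350,100:412],(500,400)),cv2.resize(q["image"][110:190,95:215],(297,198)) if 0 else cv2.resize(q["image"][110:190,95:195],(500,200)) if 0 else cv2.resize(q["image"][90:170,90:290],(500,200))])
cv2.imwrite("pics/e.png",im[:,:,::-1])
np.save("cam.npy",p["cam_to_world"])
```

```text
[594.35899355  -1.59626727 198.11173821] -2.990492661169151
0.6 [263.6, 186.7, 55.7, 53.8]
0.73 [162.9, 156.7, 15.5, 28.8] [ 568.43896477 -246.64531482   30.        ]
0.73 [296.6, 252.0, 27.1, 52.4] [515.2683729  133.14206088  30.        ]
0.58 [301.4, 179.1, 16.1, 30.6] [376.27615466   6.47482784  30.        ]
```

View pics/e.png

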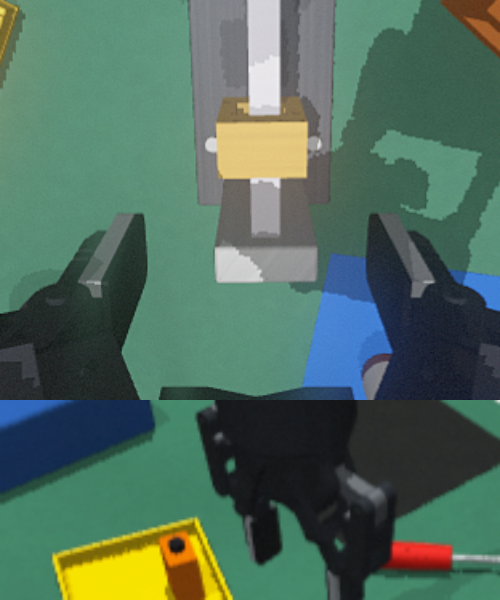

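The spacer sits on the bar at crop (262,150), in front of the post. The collar stands upright in the tray at the lower crop (180,565).

Run:
```python
from h import *
p=camera("wrist")
f=lambda u,v,z:at(p,(100+u/1.6026,100+v/1.6),z)[:2].round(1)
print("spacer",f(262,150,120),f(217,150,120),f(307,150,120),"bar",f(264.5,20,107),f(265.5,110,107),f(265.5,200,107))
print("collar-knob tray check done; tcp",observe()["tool_pos"])
```

```text
spacer [5.958e+02 3.000e-01] [598.8 -19.5] [592.8  20.1] bar [540.6  -7.1] [ 5.807e+02 -3.000e-01] [625.3   6.7]
collar-knob tray check done; tcp [594.63441065  -1.24744332 198.50901039]
```

>>> apply_moves(steps=[0.03, 0.05, -0.3, 0, -0.5, 0, 0, -0.9, 0, -0.5, 0, 0, -0.9, 0, -0.5, 0, 0, -0.9, 0, -0.5, 0, 0, -0.9, 0, -0.4, 0, 0, 0, 0, -0.2, 0, 0, 0, 0, 1, 0, 0, 0, 0, 1, 0, 0, 0, 0, 1, 0, 0, 0, 0, 1, 0, 0, 0, 0, 1, 0, 0, 0, 0, 1], squeeze=50)

```text
time: 15.28
tool_pos: [595.6, 0.8, 81.6]
tcp_rot: [-3.142, 0.0, -2.989]
wrist_force: [0.1, 0.6, -1.9]
finger_gap: 39.6
grip_force: 51.9
```

>>> apply_moves(steps=[0, 0, 0.09, 0, 1, 0, 0, 0.08, 0, 1, 0, 0, 0, 0, 1, -0.33, -0.052, 0, 0, 1, -0.33, -0.052, 0, 0, 1, -0.33, -0.052, 0, 0, 1, 0, 0, 0, 0, 1])

```text
time: 16.15
tool_pos: [564.5, -4.0, 86.4]
tcp_rot: [3.141, -0.001, -2.99]
wrist_force: [0.7, -0.7, -1.8]
finger_gap: 39.3
grip_force: 52.0
```

>>> apply_moves(steps=[-0.41, -0.065, 0, 0, 1, -0.41, -0.065, 0, 0, 1, -0.41, -0.065, 0, 0, 1, -0.41, -0.065, 0, 0, 1, -0.41, -0.065, 0, 0, 1, -0.41, -0.065, 0, 0, 1, -0.41, -0.065, 0, 0, 1, -0.41, -0.065, 0, 0, 1, -0.41, -0.065, 0, 0, 1, 0, 0, 0, 0, 1, 0, 0, 0.6, 0, 1, 0, 0, 0.9, 0, 1, 0, 0, 0.9, 0, 1, 0, 0, 0.9, 0, 1, 0, 0, 0, 0, 1, 0, 0, 0, 0, 1])

```text
time: 18.15
tool_pos: [454.7, -21.3, 184.8]
tcp_rot: [3.141, -0.001, -2.989]
wrist_force: [-0.7, 0.4, -1.0]
finger_gap: 39.6
grip_force: 52.1
```

>>> apply_moves(steps=[0.667, -0.89, 0, -0.278, 1, 0.667, -0.89, 0, -0.278, 1, 0.667, -0.89, 0, -0.278, 1, 0.667, -0.89, 0, -0.278, 1, 0.667, -0.89, 0, -0.278, 1, 0.667, -0.89, 0, -0.278, 1, 0.667, -0.89, 0, -0.278, 1, 0.667, -0.89, 0, -0.278, 1, 0.667, -0.89, 0, -0.278, 1, 0, 0, 0, 0, 1, 0, 0, 0, 0, 1, 0, 0, 0, 0, 1])

```text
time: 19.65
tool_pos: [634.3, -260.6, 184.6]
tcp_rot: [3.141, -0.002, 2.858]
wrist_force: [0.4, -0.2, -1.1]
finger_gap: 39.0
grip_force: 52.1
```

Run:
```python
from h import *
p=camera("wrist"); q=camera("scene"); s=observe(); print(s["tool_pos"],s["tcp_rot"])
cv2.imwrite("pics/f.png",np.hstack([cv2.resize(p["image"],(400,300)),cv2.resize(q["image"][60:240,50:290],(400,300))])[:,:,::-1])
```

```text
[ 634.76856413 -260.82124216  185.42296371] [ 3.14138241e+00 -8.08010971e-04  2.85822134e+00]
```

View pics/f.png

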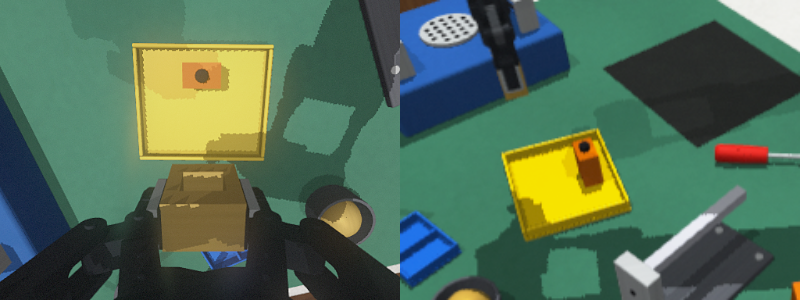

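The spacer is held upright over the far half of the tray. The collar stands at left crop (203,75), clear of it. Lowering.

>>> apply_moves(steps=[0, 0, -0.9, 0, 1, 0, 0, -0.9, 0, 1, 0, 0, -0.9, 0, 1, 0, 0, -0.9, 0, 1, 0, 0, -0.9, 0, 1, 0, 0, -0.8, 0, 1, 0, 0, -0.15, 0, 1, 0, 0, -0.08, 0, 1, 0, 0, -0.06, 0, 1, 0, 0, -0.05, 0, 1, 0, 0, 0, 0, 1, 0, 0, 0, 0, 1])

```text
time: 21.25
tool_pos: [635.4, -261.8, 16.8]
tcp_rot: [-3.141, 0.0, 2.857]
wrist_force: [-0.0, 0.0, -1.7]
finger_gap: 39.3
grip_force: 52.1
```

>>> apply_moves(steps=[0, 0, -0.03, 0, 1, 0, 0, -0.02, 0, 1, 0, 0, 0, 0, 1, 0, 0, 0, 0, 1])

```text
time: 21.75
tool_pos: [635.6, -261.8, 16.4]
tcp_rot: [-3.141, 0.0, 2.857]
wrist_force: [-2.8, 0.9, 6.0]
finger_gap: 39.7
grip_force: 53.0
```

Contact. Releasing and going up.

>>> apply_moves(steps=[0, 0, 0.01, 0, 0, 0, 0, 0, 0, -0.3, 0, 0, 0, 0, -0.5, 0, 0, 0, 0, -0.5, 0, 0, 0, 0, -0.5, 0, 0, 0.3, 0, -0.5, 0, 0, 0.8, 0, -0.5, 0, 0, 1, 0, -0.5, 0, 0, 1, 0, -0.5, 0, 0, 1, 0, -0.5, 0, 0, 1, 0, -0.5, -0.6, 0.6, 0, 0, -0.5, -0.6, 0.6, 0, 0, -0.5, -0.6, 0.6, 0, 0, -0.5, 0, 0, 0, 0, -0.5, 0, 0, 0, 0, -0.5, 0, 0, 0, 0, -0.5])

```text
time: 23.88
tool_pos: [582.3, -208.6, 169.1]
tcp_rot: [-3.141, 0.002, 2.857]
wrist_force: [-0.9, 0.5, 0.1]
finger_gap: 64.0
grip_force: 0.0
```

Run:
```python
from h import *
p=camera("wrist"); q=camera("scene"); s=observe(); print(s["tool_pos"],s["wrist_force"])
cv2.imwrite("pics/g.png",np.hstack([cv2.resize(p["image"],(400,300)),cv2.resize(q["image"][60:360,50:450],(400,300))])[:,:,::-1])
```

```text
[ 581.84316859 -208.35408458  168.48480073] [-0.32217657 -0.92237962 -0.07691043]
```

View pics/g.png

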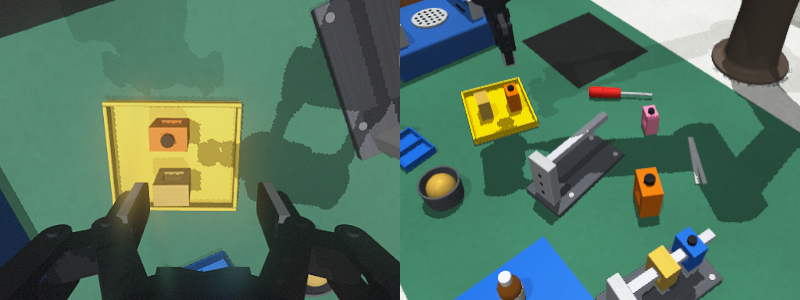

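The collar (left crop 168,135) and the spacer (172,187) both stand upright side by side in the tray. The blue rail is untouched and the gripper is clear.

```bash
python3 -c "
from rig import *
print(sign_off())"
```

```text
the job is handed in; nothing more can be done
None
```

The orange collar and then the brass spacer were slid off the bar and stand upright side by side in the yellow tray; the blue collar was left alone, and the job was handed in at about 24 s of the 64 s limit.

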